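# Clip an ignition module onto the cooling plate of its test stand

### The job

Load the ignition module into its test stand: press the tail of the stand's spring clip down with one fingertip to lift the jaw, and while it is held down push the module along its guide with the other fingertip until its bare metal tongue is beneath the jaw and fully home against the stop. Then let the clip go so that it clamps the tongue, and move clear. Only push the module along the plate, never lift it off or tip it up, and leave the other things on the bench alone.

Things in the scene. Friction and masses are not known exactly. Their poses are not given: they have to be found in the camera images.
- stand: Fixed test stand: finned aluminium plate 110 (x) x 200 (y) mm; flat top (deck) 30 mm above the bench. Origin: centre of its underside, z up. The module is pushed along stand +y between two steel rails 6 mm high, inner faces at x = +-23.5 mm, y = -95 to 55. The clip is at the +y end, on x = 0. A 10 mm high black terminal strip lies on the deck at x = 38 to 52, y = -80 to -20 mm.
- stop (a point): Middle of the stop's face at deck level, stand frame (0, 43, 30) mm. The stop is a steel bar 40 mm wide, 5 mm high, under the clip's jaw plate, facing -y. The module is home when the front edge of its tongue touches this face.
- clip_pin (a point): Middle of the clip's hinge pin, which runs along stand x: stand frame (0, 52, 39) mm, 9 mm above the deck. The clip is a steel rocker 32 mm wide between two bracket ears 13 mm high (40 mm over all in x, y = 46 to 56), with a 7 mm barrel round the pin: jaw towards -y, tail towards +y.
- clip (a joint): Spring clip angle, rad. 0 = at rest, jaw down; grows as the tail is pressed down; 0.45 = hard end of travel. The spring always returns it. On the tail 26 mm from the pin it takes about 3 N to start, 6 N fully pressed. From 0.28 up the jaw clears the tongue by 1.5 mm or more (4 mm at 0.45). Clamping the tongue it reads about 0.16.
- clip_jaw (a point): Lower front edge, middle, of the jaw's lip, a 3 mm thick, 32 mm wide plate bent down; moves with the clip. At rest 1.5 mm above the deck at stand y = 35 mm: it blocks the tongue, and pushing against it does not open it. Lifting, it swings up to 2 mm towards -y.
- clip_tail (a point): Point on the upper face of the clip's tail, mid-width, 26 mm beyond the pin; moves with the clip. The tail is a flat plate 32 mm wide, from the pin to 44 mm beyond it (stand y = 52 to 96 when pressed). At rest it slopes up away from the jaw (26 degrees), this point 18 mm and its end 26 mm above the deck; fully pressed it is level, upper face 7 mm above the deck.
- module: Ignition module, loose, 65 to 110 g: aluminium plate 44 (x) x 35 (y) x 4 mm; on its rear 20 mm a black block of full width, top at 18 mm, with a 30 x 13 mm collar up to 26 mm. The front 15 mm is the bare tongue. Origin: centre of underside, y towards the tongue, along stand +y. It starts on the deck between the rails, tongue 20 to 60 mm short of the lip.
- module_nose (a point): Middle of the front edge of the module's tongue, at its underside (17.5 mm ahead of the module's origin). Home, it is at stop.
- module_rear (a point): Centre of the module's rear face, 9 mm above its underside and 35 mm behind the tongue's front edge: flat, upright, 44 mm wide and 18 mm high, the place to push.
- coil: Bystander: a black ignition coil, 60 x 46 x 59 mm, standing on the bench beside the stand. Origin: centre of its underside.
- spark_plug: Bystander: a spark plug, 70 mm long and 20 mm across its hexagon, lying on the bench beside the stand. Origin: beneath its middle, on the bench.
- multimeter: Bystander: a grey hand-held multimeter, 78 x 158 x 40 mm with its dial, lying face up on the bench beside the stand. Origin: centre of its underside.
There are look-alikes about, which are no part of the job. What is shaped like the stand but orange is not meant.

How it is judged:
By the outcome, as a careful person would: the job done as asked, in the order asked, and still so for the second after the job is handed in, with the robot touching nothing.
It also fails if it takes over 40 s, if anything falls off the work surface, if the arm or the gripper's body presses on something with over 40 N, if the wrist force passes 120 N, or if a joint passes its speed limit or range.

### The arm

A 7-joint arm with a two-finger parallel gripper is mounted at the origin on the work surface. World frame = base frame: x ahead of the robot, y to its left, z up, the work surface at z = 0. Lengths are in m, angles in rad, forces in N, time in s.
With the tool pointing down it reaches from about 0.4 to 0.9 m from the base axis. Payload 5.6 kg.
Tool frame: the origin (TCP) lies at the centre of the arm's flange, where the gripper is bolted on; the fingertips stand 190 mm ahead of it and the grasp point (between the pads) lies 171 mm ahead of it; z points along the fingers, y is the line along which they close (so a half turn about z gives the same grasp; the last joint's range is limited). The gripper opens to 92 mm and grips with 3 to 60 N. Pads are 20 mm wide; open, the fingers measure 128 mm over their backs; the gripper's body (75 mm by 189 mm) begins 69 mm behind the grasp point.
Start: joints at [-1.155, 0.468, -0.012, 1.603, 0.006, 1.071, -0.056], TCP at [0.288, 0.583, 0.405] pointing down, gripper open.
Joint ranges: [-2.53, 2.53], [-0.31, 2.02], [-1.57, 1.55], [0.28, 2.44], [-1.29, 4.43], [0.15, 1.84], [-2.92, 2.92]. Speed limits (rad/s): [2.57, 2.57, 3.14, 3.14, 3.14, 3.14, 3.14].

### API

Orientations are given as a rotation vector (axis times angle).
In Python, from plant import robot, planner, telemetry, read_camera, calibration, recognise gives the robot as it stands. Calls block until the motion is done:
- robot.move_to(position, orientation): joint-space move of the TCP to a pose.
- robot.move_straight(position, ori=None, vel=0.15, stop_force=None): straight line of the TCP; ori=None keeps the orientation; vel is the mean speed in m/s. With stop_force (N) it stops when the force on the tool has changed by that much, and returns True; else False.
- robot.goto_joints(angles): joint-space move.
- robot.set_gripper(opening, strength=None): opening from 0.0 (shut) to 1.0 (fully open); strength is the grip in N (None keeps the last); returns when the fingers have stopped.
- robot.dwell(seconds).
- planner.inverse_kinematics(position, orientation): joint angles nearest the present ones, or None.
- telemetry.read_state(): the state.
- read_camera(name): name is "scene" or "top"; returns the picture (420x560x3 uint8, blue, green, red); there is no depth.
- calibration(name): a dict with "intrinsics" (3x3 intrinsics, pixels), "R" (3x3) and "t" (3): a world point X has camera coordinates R X + t. Camera axes: x right, y down, z forward; pixel columns grow to the right and rows downward; lengths in m; the calibration is good to about 2 mm. A picture is of the moment at which its call begins. calibration takes no time and is no camera call.
A pose or a line that the arm cannot do raises robot.MotionError and nothing moves.
- robot.job_done(): hands the job in; it is judged then, once.
Trained networks look in the newest picture that a camera, given by its name, has taken for a name from the list of things; names that differ only in an ending like _2 or _b are one class to them, and where a whole thing is asked for, a point or a joint stands for the part that bears it (a point fixed in the world has none). Each returns a list of dicts, best first, with "p" (0 to 1); they miss things now and then, are a little off and sometimes report something else, mostly with a low value. They report only what shows in the picture. A call takes as long as a camera call. They do not tell look-alikes from the thing itself.
- recognise(thing, camera): "bbox" ([left, top, width, height] in pixels, round what is visible of it).
The state is a dict: "time": time; "joints": joint angles; "qvel": joint speeds; "tau": joint torques, N m; "position": TCP position; "tool_rot": TCP orientation; "contact_force": force on the tool from outside, world axes, zero at the start; "torque": the same for the moment, N m; "grip_width": opening from 0.0 (shut) to 1.0 (fully open); "grasp_force": force on a finger pad.
Only numpy, scipy, OpenCV 4.12 (cv2) and the standard library are available. Lean on these libraries where they do the work, as an engineer would, in place of code of your own. Each camera call takes 0.05 s, during which the arm holds its last target. There are 200 camera calls.

## Working session

There is one attempt and no reset: what is moved stays moved. The work goes in short steps, each a Python script; the robot and the scene stay as the last script left them, time stands still between calls to the robot, and variables do not carry over. Pictures are saved under pics/ and viewed, at most 10 in all, crops included, and the job is handed in when it is done.

```bash
ls; mkdir -p pics; python3 - <<'E'
from plant import *
import cv2,numpy as np
for c in ["scene","top"]:
    im=read_camera(c); cv2.imwrite(f"pics/{c}0.png",im)
    k=calibration(c); print(c,np.round(k["intrinsics"],1).tolist(),np.round(-k["R"].T@k["t"],3),np.round(k["R"],3).tolist())
    for t in ["stand","module","clip","clip_jaw","clip_tail","module_rear"]:
        try: print(t,[(np.round(r["bbox"]).astype(int).tolist(),round(r["p"],2)) for r in recognise(t,c)])
        except Exception as e: print(t,e)
a=cv2.imread("pics/scene0.png");b=cv2.imread("pics/top0.png")
s=telemetry.read_state();print(s["time"],s["position"],s["tool_rot"],s["grip_width"])
E
```

```text
pics
scene [[381.5, 0.0, 275.6], [0.0, 381.5, 206.3], [0.0, 0.0, 1.0]] [ 0.926 -0.344  0.77 ] [[0.717, 0.697, 0.008], [0.543, -0.551, -0.634], [-0.437, 0.459, -0.773]]
stand [([241, 196, 67, 83], 0.88), ([252, 117, 61, 59], 0.86), ([139, 250, 74, 94], 0.69), ([388, 160, 61, 74], 0.63)]
module [([263, 230, 24, 15], 0.84)]
clip [([170, 247, 21, 29], 0.96), ([283, 113, 20, 20], 0.62), ([407, 161, 15, 22], 0.62), ([278, 198, 16, 21], 0.61)]
clip_jaw [([402, 162, 19, 22], 0.76), ([278, 193, 15, 29], 0.7), ([172, 248, 16, 30], 0.66), ([284, 113, 15, 22], 0.51)]
clip_tail [([407, 162, 13, 22], 0.78), ([172, 250, 18, 26], 0.7), ([286, 113, 13, 21], 0.54), ([278, 198, 18, 23], 0.51)]
module_rear [([266, 228, 21, 16], 0.62)]
top [[417.2, 0.0, 275.5], [0.0, 417.2, 212.8], [0.0, 0.0, 1.0]] [0.506 0.082 0.921] [[0.011, -1.0, 0.0], [-0.999, -0.011, -0.048], [0.048, 0.0, -0.999]]
stand [([126, 264, 104, 82], 0.91), ([362, 181, 100, 102], 0.88), ([240, 161, 105, 88], 0.86), ([90, 77, 98, 98], 0.57)]
module [([288, 191, 26, 24], 0.7)]
clip [([130, 307, 36, 26], 0.98), ([251, 204, 33, 28], 0.89), ([381, 234, 30, 31], 0.89), ([99, 134, 33, 26], 0.75)]
clip_jaw [([98, 131, 30, 23], 0.93), ([252, 205, 30, 28], 0.88), ([383, 233, 29, 30], 0.58), ([128, 307, 37, 23], 0.58)]
clip_tail [([96, 130, 33, 28], 0.95), ([251, 208, 29, 25], 0.89), ([383, 234, 28, 31], 0.72), ([130, 306, 34, 27], 0.56)]
module_rear [([288, 189, 24, 21], 0.71)]
0.7 [0.28788314 0.58276597 0.4047488 ] [7.14474738e-01 3.05923578e+00 2.18104196e-04] 0.9990069586724794
```

View pics/scene0.png

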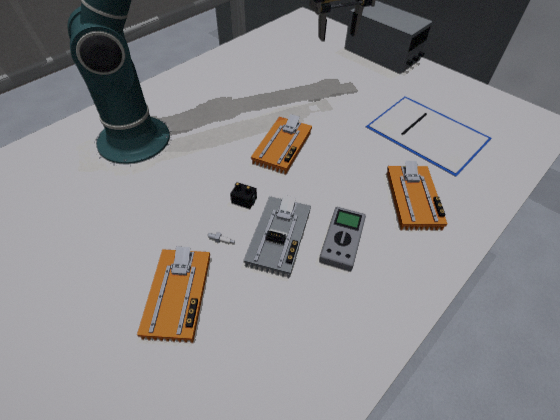

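View pics/top0.png

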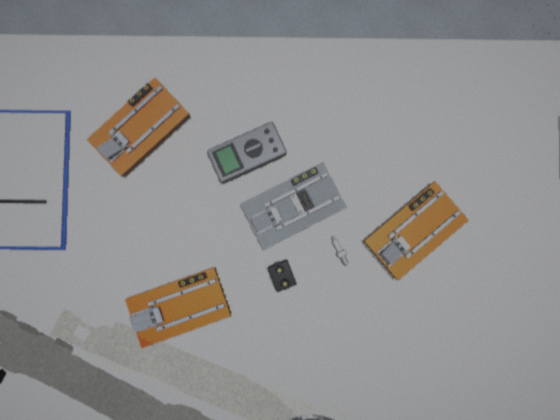

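The grey finned stand, centred at top (293,205) and scene (278,235), carries the black module and fits the description. The other stands, at top (140,127), (178,306) and (415,230), are orange look-alikes. I'll confirm this with an enlarged crop.

```bash
python3 - <<'E'
import cv2,numpy as np
def crop(f,x0,y0,w,h,s,o):
    a=cv2.imread(f)[y0:y0+h,x0:x0+w]; a=cv2.resize(a,None,fx=s,fy=s,interpolation=cv2.INTER_CUBIC)
    a=cv2.convertScaleAbs(a,alpha=1.3)
    for v in range(0,w,10):
        cv2.line(a,(v*s,0),(v*s,6),(0,0,255),1); 
        if v%20==0: cv2.putText(a,str(x0+v),(v*s,18),0,.4,(0,0,255),1)
    for v in range(0,h,10):
        cv2.line(a,(0,v*s),(6,v*s),(0,0,255),1)
        if v%20==0:cv2.putText(a,str(y0+v),(8,v*s+4),0,.4,(0,0,255),1)
    cv2.imwrite(o,a)
crop("pics/top0.png",234,156,120,98,6,"pics/top_c.png")
crop("pics/scene0.png",238,188,80,92,6,"pics/scene_c.png")
E
```

```text
(no output)
```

View pics/top_c.png

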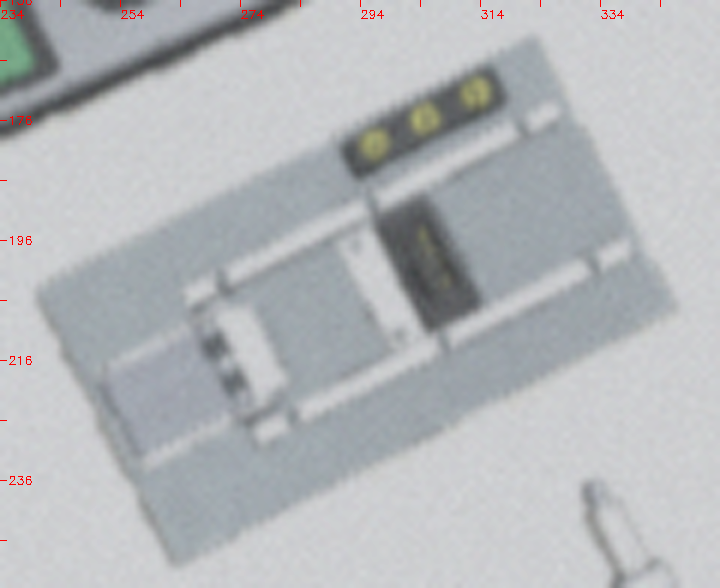

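View pics/scene_c.png

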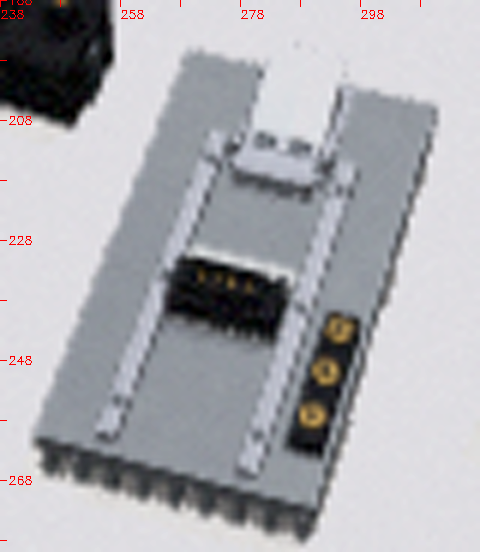

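The crop confirms the grey stand, with deck corners in the top picture near (323,162), (347,207), (263.5,250.5) and (240,205). The module sits between its rails with the tongue toward the clip, and the tail end of the clip is at (254,226). Next I fit the poses.

```bash
cat > h.py <<'E'
from plant import *
import numpy as np, cv2
from scipy.spatial.transform import Rotation as Ro
def ray(c,px,z):
    k=calibration(c); C=-k["R"].T@k["t"]; d=k["R"].T@np.linalg.inv(k["intrinsics"])@[*px,1]
    return C+d*(z-C[2])/d[2]
def s2w(P,p): # stand (mm) to world
    c,s=np.cos(P[2]),np.sin(P[2]); x,y,z=np.array(p,float)/1000
    return np.array([P[0]+c*x-s*y,P[1]+s*x+c*y,z])
def w2s(P,X):
    c,s=np.cos(P[2]),np.sin(P[2]); d=X[:2]-P[:2]
    return np.array([c*d[0]+s*d[1],-s*d[0]+c*d[1]])*1000
E
python3 - <<'E'
from h import *
from scipy.optimize import least_squares
T=lambda u,v:(234+(u+.5)/6-.5,156+(v+.5)/6-.5); S=lambda u,v:(238+(u+.5)/6-.5,188+(v+.5)/6-.5)
st=[(55,-100,30),(-55,-100,30),(-55,100,30),(55,100,30)]
tp=[T(535,37),T(678,308),T(177,567),T(38,292)]; sc=[S(312,507),S(38,440),S(190,50),S(437,105)]
def fit(sets):
    f=lambda P:np.concatenate([(s2w(P,a)-ray(c,p,.03))[:2] for c,pp in sets for a,p in zip(st,pp)])*1000
    r=least_squares(f,[.5,.05,.3]);return r.x,np.round(r.fun,1)
for s in ([("top",tp)],[("scene",sc)],[("top",tp),("scene",sc)]): print(*fit(s))
P=fit([("top",tp),("scene",sc)])[0]
np.save("P.npy",P)
def show(n,c,p,z): print(n,np.round(w2s(P,ray(c,p,z)),1))
for n,u,z in [("blk rear",(430,190),.048),("blk rear",(480,305),.048),("tongue front",(340,240),.034),("tongue front",(392,345),.034),("tail end",(105,375),.056),("tail end",(140,468),.056),("rail rear",(558,105),.036),("rail front",(190,295),.036),("rail rear",(628,243),.036),("rail front",(262,438),.036)]: show(n,"top",T(*u),z)
for n,u,z in [("rear bottom",(170,312),.030),("rear bottom",(275,340),.03),("tongue front",(185,247),.034),("tongue",(290,276),.034),("rail rear",(108,438),.036),("rail rear",(250,473),.036)]: show(n,"scene",S(*u),z)
print(telemetry.read_state()["time"])
E
```

```text
[0.56480048 0.04511945 0.48678578] [ 0.1  0.1 -0.4  0.2  0.1 -0.5  0.1  0.2]
[0.56706524 0.04546304 0.49063745] [ 2.5  0.6 -2.1 -0.3 -1.  -0.5  0.7  0.2]
[0.56593286 0.04529125 0.48870492] [ 1.4  0.5  1.   0.4  1.1 -0.5  1.   0.4  1.2  0.2 -3.5 -0.5 -2.1 -0.5
 -0.2  0.1]
blk rear [ 20.9 -38.8]
blk rear [-22.9 -35.7]
tongue front [20.7 -3.8]
tongue front [-21.   -2.9]
tail end [15.1 91.6]
tail end [-19.   95.5]
rail rear [ 27.6 -94.6]
rail front [27.6 52.6]
rail rear [-27.3 -93.8]
rail front [-29.   53.2]
rear bottom [-21.4 -32.1]
rear bottom [ 21.4 -33. ]
tongue front [-24.   -3.2]
tongue [19.6 -5. ]
rail rear [-25.6 -96.4]
rail rear [ 29.  -95.8]
0.7
```

```bash
cat >> h.py <<'E'
try: P=np.load("P.npy")
except Exception: P=None
def ori():
    best=None; q0=np.array(telemetry.read_state()["joints"])
    yt=np.array([-np.sin(P[2]),np.cos(P[2]),0]); z=np.array([0,0,-1.])
    for s in (1,-1):
        R=np.c_[np.cross(s*yt,z),s*yt,z]; rv=Ro.from_matrix(R).as_rotvec()
        q=planner.inverse_kinematics(tcp(0,50),rv)
        if q is not None:
            d=np.abs(np.array(q)-q0).max()
            if best is None or d<best[0]: best=(d,rv,q)
    return best[1]
def tcp(y,h,x=0): return s2w(P,(x,y,30+h+190))   # h: fingertips above deck, mm
def log(m=""):
    s=telemetry.read_state(); p=np.array(s["position"])
    print(m,"t%.2f"%s["time"],"y,x",np.round(w2s(P,p)[::-1],1),"h %.1f"%(p[2]*1000-220),"F",np.round(s["contact_force"],1),"g %.3f"%s["grip_width"])
E
python3 - <<'E'
from h import *
o=ori()
robot.set_gripper(0.0)
robot.move_to(tcp(-64,60),o); log()
print(robot.move_straight(tcp(-64,9),o,vel=.12,stop_force=10)); log("down")
print(robot.move_straight(tcp(-30,9),o,vel=.06,stop_force=15)); log("pushed")
robot.move_straight(tcp(-34,9),o,vel=.06); robot.move_straight(tcp(-34,60),o,vel=.2); log()
im=read_camera("scene"); im2=read_camera("top")
cv2.imwrite("pics/s1.png",im);cv2.imwrite("pics/t1.png",im2)
a=cv2.resize(im[188:280,238:318],None,fx=6,fy=6,interpolation=cv2.INTER_CUBIC)
cv2.imwrite("pics/s1c.png",cv2.convertScaleAbs(a,alpha=1.3))
E
```

```text
t4.47 y,x [-62.8   0.8] h 60.0 F [-1.  -0.2 -0.1] g 0.010
False
down t5.04 y,x [-64.2   0.1] h 9.0 F [ 0.9 -0.3  0.2] g 0.004
False
pushed t5.76 y,x [-29.5   0. ] h 8.9 F [ 0.6  0.4 -0.8] g 0.003
 t6.42 y,x [-34.    0.1] h 60.6 F [-0.3  0.1 -1.1] g 0.005
```

View pics/s1c.png

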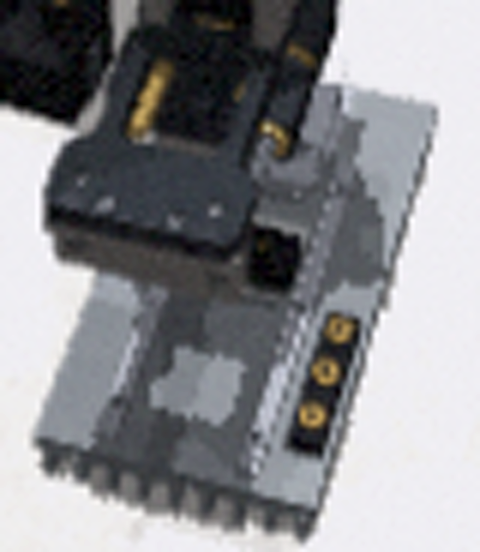

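```bash
python3 - <<'E'
from h import *
S=lambda u,v:(238+(u+.5)/6-.5,188+(v+.5)/6-.5)
print("rear corner est",w2s(P,ray("scene",S(297,290),.03)))
o=ori(); 
robot.set_gripper(79/92); log("open")
robot.move_straight(tcp(22.5,60),o,vel=.12)
robot.move_straight(tcp(22.5,30),o,vel=.12); log("above")
print(robot.move_straight(tcp(22.5,9),o,vel=.05,stop_force=14)); log("pressed")
im=read_camera("scene"); im2=read_camera("top")
A=cv2.resize(im[180:280,238:318],None,fx=5,fy=5,interpolation=cv2.INTER_CUBIC)
B=cv2.resize(im2[156:256,236:306],None,fx=5,fy=5,interpolation=cv2.INTER_CUBIC)
cv2.imwrite("pics/p2.png",cv2.convertScaleAbs(np.hstack([A,B]),alpha=1.3))
E
```

```text
rear corner est [23.38893606 -7.90719887]
open t7.72 y,x [-34.  -0.] h 60.0 F [-0.6  0.   0.2] g 0.861
above t8.74 y,x [21.7 -0.3] h 29.6 F [0.1 0.3 0.8] g 0.858
False
pressed t9.31 y,x [22.9  0.6] h 9.3 F [-0.8  2.   7.5] g 0.860
```

View pics/p2.png

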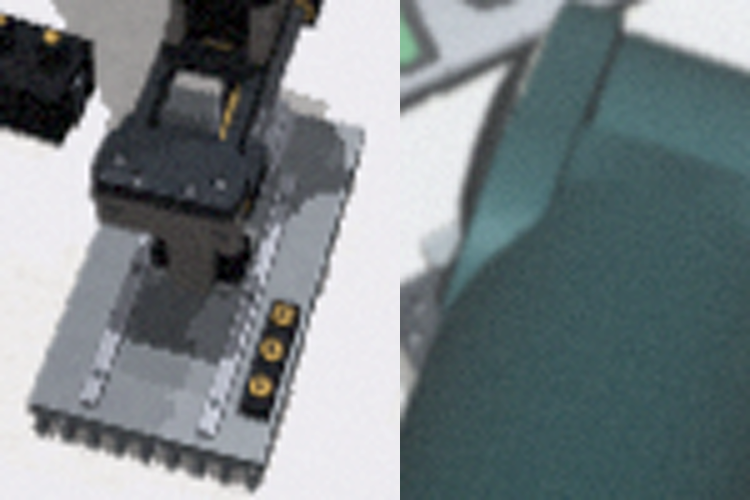

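```bash
python3 - <<'E'
from h import *
o=ori()
print(robot.move_straight(tcp(43,8.5),o,vel=.06,stop_force=10)); robot.dwell(.2);log("near")
print(robot.move_straight(tcp(53,8.5),o,vel=.02,stop_force=7)); log("home?"); robot.dwell(.2); log()
im=read_camera("scene")
A=cv2.resize(im[180:280,238:318],None,fx=6,fy=6,interpolation=cv2.INTER_CUBIC)
cv2.imwrite("pics/p3.png",cv2.convertScaleAbs(A,alpha=1.3))
E
```

```text
True
near t9.85 y,x [26.9  0.4] h 10.1 F [-0.9  0.9  6. ] g 0.858
True
home? t10.30 y,x [27.7  0.2] h 10.5 F [ 0.3 -1.6  6.7] g 0.860
 t10.50 y,x [27.7  0.2] h 10.6 F [ 0.4 -1.   6.1] g 0.859
```

View pics/p3.png

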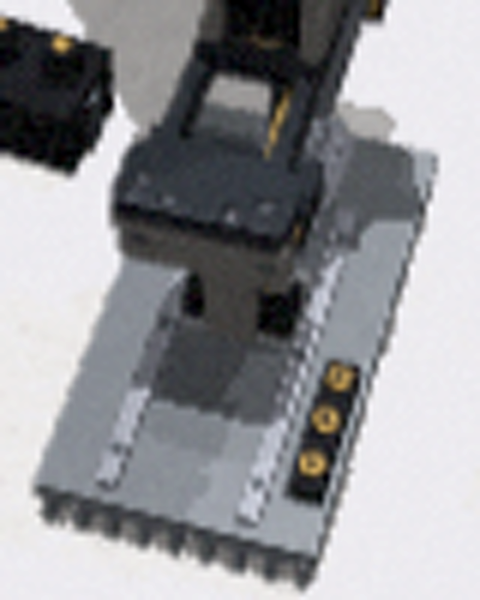

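The module is not home: the motion stopped early at c≈27, where the finger meets the module. I'll probe the next few millimetres in small steps while watching the force.

```bash
python3 - <<'E'
from h import *
o=ori()
for c,h in ((27.7,8.5),(29,8.5),(31,8.5),(33,8.5)):
    r=robot.move_straight(tcp(c,h),o,vel=.03,stop_force=18); 
    F=[];p=[]
    for i in range(4): s=telemetry.read_state(); F.append(s["contact_force"]);p.append(s["position"]);robot.dwell(.02)
    f=np.mean(F,0);y=[-np.sin(P[2]),np.cos(P[2])]; pm=np.mean(p,0)
    print(r,"Fy %.1f Fx %.1f Fz %.1f"%(f[:2]@y,f[:2]@[y[1],-y[0]],f[2]),"y",w2s(P,pm).round(1),"h %.2f"%(pm[2]*1000-220),"t",s["time"])
    if r: break
E
```

```text
False Fy -2.1 Fx -0.5 Fz 6.7 y [ 0.5 26.7] h 9.15 t 10.85
False Fy -4.0 Fx -0.1 Fz 6.4 y [ 0.4 27.1] h 9.38 t 11.1667
False Fy -5.4 Fx -0.1 Fz 6.1 y [ 0.4 28.5] h 9.46 t 11.4833
False Fy -5.9 Fx -0.1 Fz 6.1 y [ 0.4 30.4] h 9.46 t 11.8
```

```bash
cat >> h.py <<'E'
def step(c,h,o,vel=.04,sf=18):
    r=robot.move_straight(tcp(c,h),o,vel=vel,stop_force=sf); F=[];p=[]
    for i in range(4): s=telemetry.read_state(); F.append(s["contact_force"]);p.append(s["position"]);robot.dwell(.02)
    f=np.mean(F,0);y=[-np.sin(P[2]),np.cos(P[2])]; pm=np.mean(p,0)
    print(c,r,"Fy %.1f Fx %.1f Fz %.1f"%(f[:2]@y,f[:2]@[y[1],-y[0]],f[2]),"x,y",w2s(P,pm).round(1),"h %.2f"%(pm[2]*1000-220),"t %.1f"%s["time"],flush=True)
    return r,f[:2]@y,w2s(P,pm)[1]
E
python3 - <<'E'
from h import *
o=ori()
for c in (36,39,42,45,47,49,50.5):
    r,fy,y=step(c,8,o)
    if r or fy<-9: break
im=read_camera("scene")
A=cv2.resize(im[180:280,238:318],None,fx=6,fy=6,interpolation=cv2.INTER_CUBIC)
cv2.imwrite("pics/p4.png",cv2.convertScaleAbs(A,alpha=1.3))
E
```

```text
36 False Fy -5.4 Fx 0.4 Fz 6.3 x,y [ 0.4 33.6] h 8.93 t 12.1
39 False Fy -4.4 Fx 0.1 Fz 5.1 x,y [ 0.4 37. ] h 8.76 t 12.4
42 False Fy -4.0 Fx 0.1 Fz 4.9 x,y [ 0.4 40.3] h 8.63 t 12.8
45 False Fy -4.6 Fx 0.3 Fz 5.1 x,y [ 0.3 44. ] h 8.40 t 13.1
47 False Fy -4.5 Fx 0.7 Fz 4.7 x,y [ 0.2 46.7] h 8.15 t 13.4
49 False Fy -5.3 Fx 0.8 Fz 5.1 x,y [ 0.1 48.6] h 8.13 t 13.7
50.5 False Fy -7.6 Fx 0.7 Fz 4.6 x,y [-0.  49.1] h 8.31 t 14.0
```

View pics/p4.png

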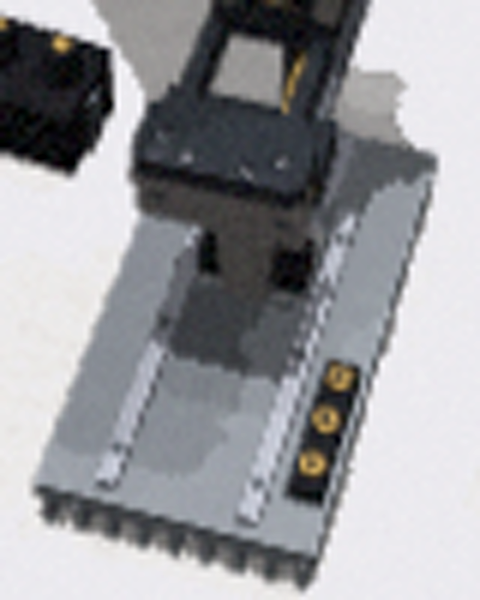

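```bash
python3 - <<'E'
from h import *
o=ori()
for c in (52,53.5,55):
    r,fy,y=step(c,8,o)
    if r or fy<-13: break
E
```

```text
52 False Fy -10.5 Fx 0.1 Fz 4.9 x,y [-0.1 49.6] h 8.51 t 14.4
53.5 False Fy -12.8 Fx -0.4 Fz 5.5 x,y [-0.2 50.1] h 8.72 t 14.7
55 False Fy -15.0 Fx -0.3 Fz 5.4 x,y [-0.3 50.6] h 8.94 t 15.0
```

Force rises with almost no further travel, so the tongue is against the stop. I'll back the fingertip off, let the clip up, and move clear.

```bash
python3 - <<'E'
from h import *
o=ori()
step(45.5,8,o)
robot.move_straight(tcp(45.5,35),o,vel=.06); log("up")
robot.move_straight(tcp(45.5,110),o,vel=.2)
robot.move_to([0.288,0.45,0.42],o); log("clear")
im=read_camera("scene"); im2=read_camera("top")
cv2.imwrite("pics/s5.png",im);cv2.imwrite("pics/t5.png",im2)
A=cv2.resize(im[188:280,242:312],None,fx=5.4,fy=5.4,interpolation=cv2.INTER_CUBIC)
B=cv2.resize(im2[156:248,240:312],None,fx=5.4,fy=5.4,interpolation=cv2.INTER_CUBIC)
cv2.imwrite("pics/p5.png",cv2.convertScaleAbs(np.hstack([A,B]),alpha=1.3))
E
```

```text
45.5 False Fy 0.3 Fx 0.6 Fz 3.9 x,y [-0.1 46.6] h 7.62 t 15.5
up t16.09 y,x [45.7 -0.2] h 35.0 F [-0.8  0.6 -0.5] g 0.856
clear t18.28 y,x [486.7 -54.9] h 199.8 F [ 0.1  0.7 -0.1] g 0.858
```

View pics/p5.png

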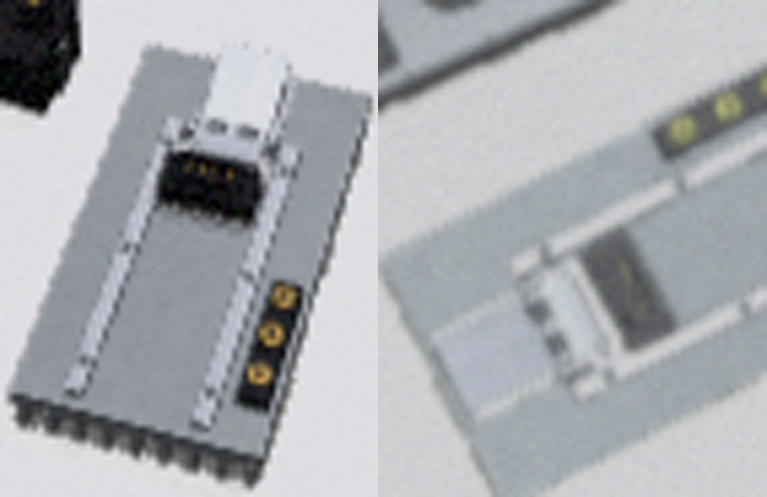

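```bash
python3 - <<'E'
from h import *
T=lambda u,v:(240+(u-378+.5)/5.4-.5,156+(v+.5)/5.4-.5); S=lambda u,v:(242+(u+.5)/5.4-.5,188+(v+.5)/5.4-.5)
for u in ((633,228),(677,325)): print("rear top",w2s(P,ray("top",T(*u),.048)).round(1))
for u in ((160,203),(253,222)): print("rear bottom scene",w2s(P,ray("scene",S(*u),.03)).round(1))
E
```

```text
rear top [18.9  5.8]
rear top [-22.4   8. ]
rear bottom scene [-21.4  11.6]
rear bottom scene [21.  13.3]
```

```bash
python3 -c "
from h import *
print(robot.job_done()); log()"
```

```text
the job is handed in; nothing more can be done
None
the job is handed in; nothing more can be done
```

The module is home against the stop with its tongue clamped under the clip, going by the push force and the final pictures. The arm is clear and the job is handed in at about 18 s; before pressing the clip I pushed the module about 25 mm along its guide, because the fingers could not span from its starting position to the tail.

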